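# Build the sieve tower on the shaker

## Task

Build the sieve tower on the little shaker for the next sand sample: blue sieve into the black catch pan first, then yellow on blue, then red on yellow, then close it with the white lid, each part fully seated and level before the next. Let go of everything at the end, and leave the green sieve and the amber oil bottle standing where they are.

Things in the scene. Friction and masses are not known exactly. Their poses are not given: they have to be found in the camera images.
- pan_rim (a point): Black catch pan of the sieve shaker: round cup, 56 mm outside, 50 mm bore, 21 mm deep, open above, on the middle of a grey box 120 x 120 x 36 mm, all fixed. Point: centre of the pan's mouth at rim level, 64 mm above the desk. A seated sieve's underside is 8 mm below it. It stands at the left or right side; a fixed tub with orange lid, 120 x 120 x 80 mm, at the other.
- sieve_blue: Finest sieve, blue. 56 mm across, 32 mm tall, 40-85 g, loose. Solid tapered spigot below, 8 mm high (41 mm wide at the foot, 47 above), then a frame 24 mm high, 50 mm bore open at the top, mesh 11 mm up. The next part's spigot drops into the bore (1.5 mm play) to rest on this rim, its origin 24 mm above this one. Origin: underside centre, z up; yaw no matter.
- sieve_yellow: Medium sieve, yellow. 56 mm across, 32 mm tall, 40-85 g, loose. Solid tapered spigot below, 8 mm high (41 mm wide at the foot, 47 above), then a frame 24 mm high, 50 mm bore open at the top, mesh 11 mm up. The next part's spigot drops into the bore (1.5 mm play) to rest on this rim, its origin 24 mm above this one. Origin: underside centre, z up; yaw no matter.
- sieve_red: Coarsest sieve, red. 56 mm across, 32 mm tall, 40-85 g, loose. Solid tapered spigot below, 8 mm high (41 mm wide at the foot, 47 above), then a frame 24 mm high, 50 mm bore open at the top, mesh 11 mm up. The next part's spigot drops into the bore (1.5 mm play) to rest on this rim, its origin 24 mm above this one. Origin: underside centre, z up; yaw no matter.
- lid: Tower lid: white disc 56 mm across, black knob. From the bottom: spigot as on the sieves (8 mm high, 41 to 47 mm wide), disc 8 to 14 mm above the underside, round upright knob 22 mm diameter, 14 to 36 mm above it. 35-70 g, loose, upright. Seated, its origin is 24 mm above that of the sieve below. Origin: underside centre, z up; yaw no matter.
- sieve_green: Spare sieve of another set, green, same size as the others (56 mm across, 32 mm tall), loose on the desk; to be left alone. Origin: underside centre, z up.
- oil_bottle: Amber glass bottle of immersion oil, white cap, 32 mm diameter, 75 mm tall, upright and loose on the desk; to be left alone. Origin: underside centre, z up.

How it is judged (in metres and radians):
On the way, in this order (a step that is already met when the one before it is completed fails the run):
1. the blue sieve is seated in the shaker's pan and let go (horizontal distance between sieve_blue and pan_rim below 0.004 m and z of sieve_blue in the frame of pan_rim between -0.0105 and -0.0055 m and angle between sieve_blue's own z axis and vertical below 0.07 rad and contact force between the fingers and sieve_blue below 0.1 N), for 0.2 s.
2. the yellow sieve is seated in the blue one and let go (horizontal distance between sieve_yellow and sieve_blue below 0.004 m and z of sieve_yellow in the frame of sieve_blue between 0.0215 and 0.0265 m and angle between sieve_yellow's own z axis and vertical below 0.07 rad and contact force between the fingers and sieve_yellow below 0.1 N), for 0.2 s.
3. the red sieve is seated in the yellow one and let go (horizontal distance between sieve_red and sieve_yellow below 0.004 m and z of sieve_red in the frame of sieve_yellow between 0.0215 and 0.0265 m and angle between sieve_red's own z axis and vertical below 0.07 rad and contact force between the fingers and sieve_red below 0.1 N), for 0.2 s.
4. the lid is seated on the red sieve and let go (horizontal distance between lid and sieve_red below 0.004 m and z of lid in the frame of sieve_red between 0.0215 and 0.0265 m and angle between lid's own z axis and vertical below 0.07 rad and contact force between the fingers and lid below 0.1 N), for 0.2 s.
At the end, for the whole second after the job is handed in: Blue sieve seated in the pan, yellow in blue, red in yellow and the lid in red: each within 4 mm of the axis of the one below, at its seated height within 2.5 mm, tilted less than 0.07 rad, at rest and released; green sieve and oil bottle never shifted more than 20 mm or tipped (all of step 1 and all of step 2 and all of step 3 and all of step 4 and linear speed of each of sieve_blue, sieve_yellow, sieve_red, lid below 0.01 m/s); the robot touches nothing.
It fails at once if the green sieve is shifted by more than 20 mm or tipped (distance of sieve_green from where it was at the start of the episode above 0.02 m or angle between sieve_green's own z axis and vertical above 0.3 rad).
It fails at once if the oil bottle is shifted by more than 20 mm or tipped (distance of oil_bottle from where it was at the start of the episode above 0.02 m or angle between oil_bottle's own z axis and vertical above 0.3 rad).
It also fails if it takes over 96 s, if anything falls off the work surface, if the arm or the gripper's body presses on something with over 40 N, if the wrist force passes 120 N, or if a joint passes its speed limit or range.

## Robot

A 6-joint arm with a two-finger parallel gripper is mounted at the origin on the work surface. World frame = base frame: x ahead of the robot, y to its left, z up, the work surface at z = 0. Lengths are in mm, angles in degrees, forces in N, time in s.
With the tool pointing down it reaches from about 300 to 850 mm from the base axis. Payload 4.2 kg.
Tool frame: the origin (TCP) lies on the centre line of the jaws, within the pads' length; the fingertips stand 14 mm ahead of it and the grasp point (between the pads) lies 5 mm behind it (env.finger_overhang is the z of the fingertips in the tool frame, in mm); z points along the fingers, y is the line along which they close (so a half turn about z gives the same grasp; the last joint's range is limited). The gripper opens to 91 mm and grips with 3 to 60 N. Pads are 32 mm wide; open, the fingers measure 118 mm over their backs; the gripper's body (76 mm by 178 mm) begins 60 mm behind the grasp point.
Start: joints at [62.911, 18.312, 89.639, -0, 72.044, -1.146], TCP at [251.558, 517.069, 227.976] pointing down, gripper open.
Joint ranges: [-177.97, 177.97], [-48.28, 115.42], [12.27, 149.76], [-77.06, 257.06], [2.81, 150.46], [-146.56, 146.56]. Speed limits (degrees/s): [147.25, 147.25, 180, 180, 180, 180].

## Interface

Orientations are given as [roll, pitch, yaw] about the fixed x, y, z axes, in that order (R = Rz(yaw) Ry(pitch) Rx(roll)).
In Python, from workcell import sensors, viewer, env gives the robot as it stands. The module is installed in compiled form; this text tells all that it offers.
- The arm moves only by the tool step_arm, never from a script. Its argument "plan" is one flat list of numbers, 6 for each row, row after row: the shift along the tool's x, y, z in cm, then the turn, a rotation vector about the tool's x, y, z in rad. In form: [x, y, z, wx, wy, wz, x, y, z, wx, wy, wz, ...]. A call has 1 to 5 rows; each row shifts and turns the commanded pose from where the row before left it, along the tool's axes as they then stand; what a row does not reach is not made up. A row lasts 1/12 s, in which the tool goes at most 41.7 mm and 7.16 degrees, less where a joint would pass 70% of its speed; a pose out of reach is approached as far as the arm can. A call is refused whole if a number of a shift passes 4.17 or a number of a turn 0.125, either way. A call with a gripper value outside its range is refused whole. "hand" is the finger opening in cm, from 0 to 9.12, set as the call begins (left out, the last holds). The fingers move at their own pace and stop on an object; "newtons" is the grip in N (left out, the last holds). Time passes only in rows, so rows that do not move let the fingers close. It gives the time, the measured TCP pose, the force, the opening and the grip force at its end, in the units of the state.
- sensors.state(): the state, without advancing time (a new reading comes with each control period).
- viewer.grab_frame(name): name is "scene" or "top" or "wrist"; returns a dict with "img" (384x512x3 uint8, red, green, blue), "fx", "fy", "cx", "cy" (pixels), "position" and "attitude" of the camera in the world. Camera axes: x right, y down, z forward; pixel columns grow to the right and rows downward; lengths in mm; the calibration is good to about 2 mm. A picture is of the moment at which its call begins. There is no depth.
- env.job_done(): hands the job in; it is judged then, once.
Trained networks look in a picture, given as the dict that the camera call returned (one of the last four; its "shot" number tells which), for a name from the list of things; names that differ only in an ending like _2 or _b are one class to them, and where a whole thing is asked for, a point or a joint stands for the part that bears it (a point fixed in the world has none). Each returns a list of dicts, best first, with "score" (0 to 1); they miss things now and then, are a little off and sometimes report something else, mostly with a low value. They report only what shows in the picture. A call takes as long as a camera call.
- viewer.boxes_of(name, picture): "location" ([column, row] in pixels, amid what is visible of it).
- viewer.pinpoint(name, picture): "location" ([column, row] in pixels: a listed point, or the origin of a listed thing).
The state is a dict: "time_s": time; "qpos": joint angles; "qvel": joint speeds; "effort": joint torques, N m; "ee_pos": TCP position; "ee_rot": TCP orientation; "force": force on the tool from outside, world axes, zero at the start; "torque": the same for the moment, N m; "gripper_width": finger opening in mm; "gripper_force": force on a finger pad.
Only numpy, scipy, OpenCV 4.12 (cv2) and the standard library are available. Lean on these libraries where they do the work, as an engineer would, in place of code of your own. Each camera call takes 0.05 s, during which the arm holds its last target. There are 200 camera calls.

## Working session

There is one attempt and no reset: what is moved stays moved. The work goes in short steps, Python scripts to look and compute and a tool call to move; the robot and the scene stay as the last step left them, time stands still between calls to the robot, and variables do not carry over. Pictures are saved under pics/ and viewed, at most 14 in all, crops included, and the job is handed in when it is done.

Besides the shell and the picture viewer there is one more tool, called after "Request:" by a JSON object that holds its "method" and its "body", one argument or row to a line. step_arm: Moves the arm, as the interface text tells. Its arguments: {"type":"object","properties":{"plan":{"type":"array","items":{"type":"number"}},"hand":{"type":"number"},"newtons":{"type":"number"}},"required":["plan"]}

```bash
mkdir -p pics; cat > h.py <<'E'
import numpy as np, cv2
from scipy.spatial.transform import Rotation as R
from workcell import sensors, viewer, env
def att(a):
    a=np.array(a,float)
    if a.shape==(3,3): return a
    if a.size==3: return R.from_euler('xyz',a,degrees=True).as_matrix()
    return R.from_quat(a).as_matrix()
def toworld(p,uv,z):
    d=att(p['attitude'])@np.array([(uv[0]-p['cx'])/p['fx'],(uv[1]-p['cy'])/p['fy'],1])
    o=np.array(p['position'],float); return o+d*(z-o[2])/d[2]
def grab(n,save=None):
    p=viewer.grab_frame(n)
    if save: cv2.imwrite('pics/'+save+'.png',p['img'][:,:,::-1])
    return p
E
python3 - <<'E'
from h import *
print(sensors.state())
for n in ['top','scene']:
    p=grab(n,n+'1'); print(n,p['fx'],p['position'],p['attitude'])
    for t,z in [('pan_rim',64),('sieve_blue',0),('sieve_yellow',0),('sieve_red',0),('lid',0),('sieve_green',0),('oil_bottle',0)]:
        for r in viewer.pinpoint(t,p)[:2]:
            print(t,round(r['score'],2),np.round(r['location'],1),np.round(toworld(p,r['location'],z),1))
a=cv2.imread('pics/top1.png');cv2.imwrite('pics/both1.png',cv2.resize(np.vstack([a,cv2.imread('pics/scene1.png')]),(400,600)))
E
```

```text
{'time_s': 0.0, 'qpos': array([ 6.29109785e+01,  1.83493070e+01,  8.97067149e+01,  7.98056170e-04,
        7.20430632e+01, -1.14699811e+00]), 'qvel': array([-0.10956037, -0.06865688, -0.13667778,  0.02348995,  0.03844115,
       -0.06079604]), 'effort': array([ 4.53368903e-04, -4.12458944e+01, -2.31968129e+01,  7.26666790e-02,
        4.56206140e-02, -1.35862451e-04]), 'ee_pos': array([251.32551724, 516.62857785, 227.14156235]), 'ee_rot': array([-1.79900950e+02, -2.74204357e-03,  1.54057728e+02]), 'force': array([-1.25497873,  0.94820407,  0.3200516 ]), 'torque': array([0.01494095, 0.01990322, 0.02947503]), 'gripper_force': 0.0, 'gripper_width': 91.2349740186977}
top 387.0647057604979 [ 434.92225468  -18.44845756 1026.88857114] [-173.9722763     0.65614679  -91.20651324]
pan_rim 0.58 [403.7 222.9] [ 455.6 -366.2   64. ]
pan_rim 0.46 [171.9 165.3] [613.2 208.4  64. ]
sieve_blue 0.68 [296.9 217.5] [ 477.3 -108.6    0. ]
sieve_yellow 0.93 [335.5 157.4] [ 636.3 -217.3    0. ]
sieve_red 0.74 [232.  226.3] [457.7  63.6   0. ]
lid 0.68 [282.9 160.5] [631.2 -75.8   0. ]
sieve_green 0.76 [227.2 175.7] [593.3  74.7   0. ]
oil_bottle 0.49 [173.5 165.3] [624.9 219.2   0. ]
scene 486.9123141585746 [1049.89707848 -667.16753146  883.15372048] [-134.41854317   -0.25118953   39.07875088]
pan_rim 0.77 [116.4 256. ] [ 443.9 -364.6   64. ]
sieve_blue 0.76 [216.9 215.4] [ 489.3 -107.7    0. ]
sieve_yellow 0.59 [238.9 278.6] [ 648.3 -213.1    0. ]
lid 0.7 [275.6 236.9] [639.9 -70.9   0. ]
lid 0.26 [218.8 214.7] [ 491.3 -103.1    0. ]
sieve_green 0.64 [299.6 190.9] [596.3  87.9   0. ]
oil_bottle 0.57 [335.6 165.8] [616.6 227.1  -0. ]
```

View pics/both1.png

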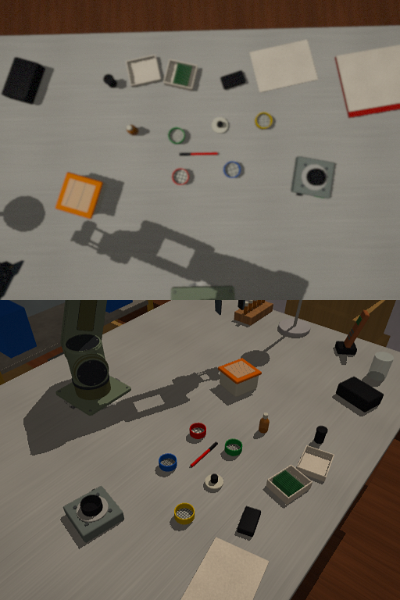

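View pics/top1.png

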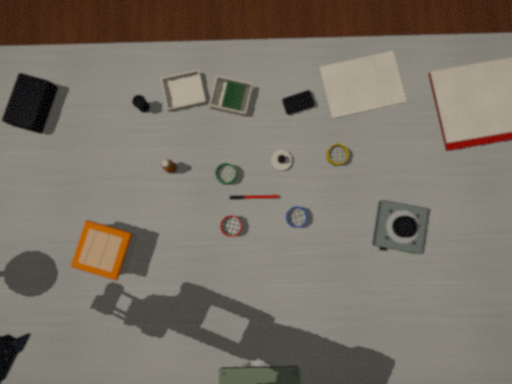

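The top view shows the pan at about (404,226), blue (298,217), yellow (338,155), red (231,226), lid (282,160), green (227,174) and the bottle (170,167). These match the network locations. I'll turn to yaw 90 and go above blue.

Request:
{"method": "step_arm", "body": {
  "plan": [0,0,0,0,0,0.125,0,0,0,0,0,0.125,0,0,0,0,0,0.125,0,0,0,0,0,0.125,0,0,0,0,0,0.125]
}}

```text
time_s: 1.22
ee_pos: [251.5, 517.1, 228.0]
ee_rot: [180.0, -0.0, 117.9]
force: [-0.1, 0.1, 0.1]
gripper_width: 91.0
gripper_force: 0.0
```

Request:
{"method": "step_arm", "body": {
  "plan": [0,0,0,0,0,0.125,0,0,0,0,0,0.125,0,0,0,0,0,0.125,0,0,0,0,0,0.118,0,0,0,0,0,0]
}}

```text
time_s: 1.63
ee_pos: [251.6, 517.1, 228.0]
ee_rot: [180.0, -0.0, 89.9]
force: [0.2, -0.1, 0.9]
gripper_width: 90.9
gripper_force: 0.0
```

Request:
{"method": "step_arm", "body": {
  "plan": [-3.125,1.16,0,0,0,0,-3.125,1.16,0,0,0,0,-3.125,1.16,0,0,0,0,-3.125,1.16,0,0,0,0,-3.125,1.16,0,0,0,0]
}}

```text
time_s: 2.05
ee_pos: [309.7, 359.4, 228.0]
ee_rot: [180.0, -0.0, 90.2]
force: [0.4, -0.7, 0.5]
gripper_width: 90.8
gripper_force: 0.0
```

Request:
{"method": "step_arm", "body": {
  "plan": [-3.125,1.16,0,0,0,0,-3.125,1.16,0,0,0,0,-3.125,1.16,0,0,0,0,-3.125,1.16,0,0,0,0,-3.125,1.16,0,0,0,0]
}}

```text
time_s: 2.47
ee_pos: [367.8, 203.1, 228.2]
ee_rot: [180.0, -0.0, 90.2]
force: [0.9, 0.4, 0.1]
gripper_width: 91.3
gripper_force: 0.0
```

Request:
{"method": "step_arm", "body": {
  "plan": [-3.125,1.16,0,0,0,0,-3.125,1.16,0,0,0,0,-3.125,1.16,0,0,0,0,-3.125,1.16,0,0,0,0,-3.125,1.16,0,0,0,0]
}}

```text
time_s: 2.88
ee_pos: [425.8, 46.7, 228.2]
ee_rot: [180.0, -0.0, 90.2]
force: [0.6, -0.6, -0.3]
gripper_width: 91.1
gripper_force: 0.0
```

Request:
{"method": "step_arm", "body": {
  "plan": [-3.125,1.16,0,0,0,0,-3.125,1.16,0,0,0,0,-3.125,1.16,0,0,0,0,-3.125,1.16,0,0,0,0,-3.125,1.16,0,0,0,0]
}}

```text
time_s: 3.3
ee_pos: [483.9, -109.7, 228.1]
ee_rot: [180.0, -0.0, 90.2]
force: [0.4, 0.1, 0.6]
gripper_width: 91.2
gripper_force: 0.0
```

```bash
python3 - <<'E'
from h import *
s=sensors.state();print(s['time_s'],s['ee_pos'],s['ee_rot'],s['force'])
p=grab('wrist','w1'); print(p['fx'],p['position'],p['attitude'])
for t,z in [('pan_rim',64),('sieve_blue',0),('sieve_yellow',0),('sieve_red',0),('lid',0),('sieve_green',0)]:
        for r in viewer.pinpoint(t,p)[:2]:
            print(t,round(r['score'],2),np.round(r['location'],1),np.round(toworld(p,r['location'],z),1))
E
```

```text
3.3 [ 483.85860025 -109.6525199   228.10710717] [ 1.79970316e+02 -8.00799703e-03  9.01753303e+01] [0.35302818 0.12567127 0.60679601]
285.92386909108615 [483.84434591 -31.27184937 385.45098523] [ 1.63723927e+02 -4.41435892e-02  1.08952823e-01]
sieve_blue 0.71 [253.1 164.6] [ 478.8 -107.7    0. ]
sieve_blue 0.23 [352.   10.1] [596.6  78.7   0. ]
sieve_yellow 0.61 [364.1 241.2] [ 643.1 -222.7    0. ]
sieve_red 0.71 [237.2  22.1] [460.1  65.7   0. ]
sieve_green 0.92 [352.2  12.2] [597.   76.5   0. ]
```

View pics/w1.png

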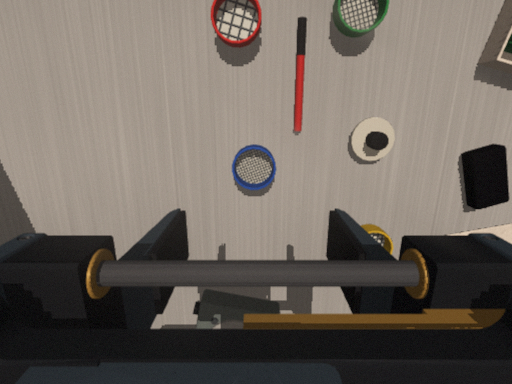

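The wrist view shows blue at (254,168), the lid (374,139), red (237,18) and green (360,10), with the jaws below. I'll refine blue by a silhouette fit.

```bash
cat >> h.py <<'E'
from scipy.optimize import least_squares
HUE={'sieve_blue':(100,130,90),'sieve_yellow':(18,34,110),'sieve_red':(172,188,110)}
def proj(p,X):
    c=(np.asarray(X,float)-np.array(p['position'],float))@att(p['attitude'])
    return c[:,:2]/c[:,2:]*[p['fx'],p['fy']]+[p['cx'],p['cy']]
def cyl(p,xy,r,z0,z1):
    a=np.linspace(0,2*np.pi,72,endpoint=False); ring=np.c_[np.cos(a)*r+xy[0],np.sin(a)*r+xy[1]]
    X=np.vstack([np.c_[ring,a*0+z] for z in (z0,z1)])
    return cv2.convexHull(proj(p,X).astype(np.float32))
def moments(h):
    m=cv2.moments(h); return np.array([m['m10']/m['m00'],m['m01']/m['m00'],np.sqrt(m['m00'])])
def mask(p,name):
    h=cv2.cvtColor(p['img'],cv2.COLOR_RGB2HSV).astype(int); lo,hi,s=HUE[name]
    H=h[...,0]; H=np.where(H+180<=hi,H+180,H)
    return ((H>=lo)&(H<=hi)&(h[...,1]>s)&(h[...,2]>40)).astype(np.uint8)
def fit(p,name,zbase=0,seed=None,r=28,h=(8,32)):
    """xy of the thing from the centroid of its colour silhouette; returns xy and size ratio"""
    if seed is None: seed=viewer.pinpoint(name,p)[0]['location']
    m=cv2.morphologyEx(mask(p,name),cv2.MORPH_OPEN,np.ones((2,2)))
    d=np.argwhere(m)[:,::-1]; w=toworld(p,seed,zbase)[:2]
    R0=np.hypot(*(proj(p,[[*w,zbase+20],[w[0]+38,w[1],zbase+20]])@[[1,0],[0,1]])[1]-proj(p,[[*w,zbase+20]])[0])
    c=proj(p,[[*w,zbase+20]])[0]
    d=d[np.hypot(*(d-c).T)<R0*1.15]
    mm=moments(cv2.convexHull(d.astype(np.float32)))
    s=least_squares(lambda q:(moments(cyl(p,q,r,zbase+h[0],zbase+h[1]))-mm)[:2],w)
    return s.x, mm[2]/moments(cyl(p,s.x,r,zbase+h[0],zbase+h[1]))[2]
E
python3 - <<'E'
from h import *
p=grab('wrist')
print(fit(p,'sieve_blue'))
for n in ['top','scene']:
    p=grab(n)
    for t in HUE:
        try: print(n,t,fit(p,t))
        except Exception as e: print(n,t,e)
E
```

```text
(array([ 480.85103247, -108.09268694]), np.float64(0.9654499581852634))
top sieve_blue list index out of range
top sieve_yellow (array([ 641.13501658, -222.02175963]), np.float64(0.8755396522117357))
top sieve_red (array([455.86606132,  63.61690315]), np.float64(0.863385903451796))
scene sieve_blue (array([ 483.88470845, -106.15042093]), np.float64(0.9532556881597267))
scene sieve_yellow (array([ 645.72629389, -217.20535479]), np.float64(0.9698507170764571))
scene sieve_red (array([465.14313991,  64.57815357]), np.float64(0.9570986085915121))
```

Request:
{"method": "step_arm", "body": {
  "plan": [0.08,-0.15,3.5,0,0,0,0.08,-0.15,3.5,0,0,0,0,0,3.5,0,0,0,0,0,3.5,0,0,0,0,0,3.0,0,0,0]
}}

```text
time_s: 4.57
ee_pos: [479.9, -106.2, 56.1]
ee_rot: [-180.0, -0.0, 90.0]
force: [0.4, -0.7, -0.2]
gripper_width: 91.3
gripper_force: 0.0
```

```bash
python3 - <<'E'
from h import *
p=grab('wrist','w2'); s=sensors.state();print(s['ee_pos'],s['force'])
print(fit(p,'sieve_blue'), proj(p,[[480.9,-108.1,32]]))
E
```

```text
[ 476.3229699  -105.35587888   51.39571627] [-1.92012165 -0.09144081 -3.28449339]
(array([ 480.33099757, -107.31785371]), np.float64(0.9752349253512695)) [[258.16722208 228.0612768 ]]
```

View pics/w2.png

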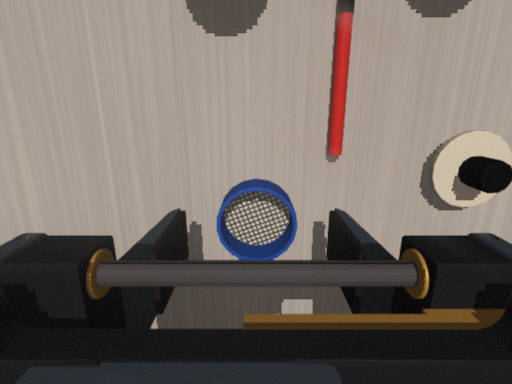

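Blue shows centred at (257,222) between the jaws. The arm was still settling, so I'll wait and re-read.

Request:
{"method": "step_arm", "body": {
  "plan": [0,0,0,0,0,0,0,0,0,0,0,0]
}}

```text
time_s: 4.83
ee_pos: [482.1, -106.7, 59.6]
ee_rot: [179.8, 0.0, 90.0]
force: [0.1, -0.9, 1.0]
gripper_width: 91.3
gripper_force: 0.0
```

```bash
python3 - <<'E'
from h import *
p=grab('wrist'); s=sensors.state();print(s['ee_pos'],s['force'],p['position'])
print(fit(p,'sieve_blue'))
E
```

```text
[ 482.33591469 -106.73680086   59.96735808] [0.0516877 0.4888526 0.303836 ] [481.92025514 -28.18895605 216.87075497]
(array([ 480.32680581, -107.5057721 ]), np.float64(0.9767216277397557))
```

Request:
{"method": "step_arm", "body": {
  "plan": [-0.05,0,1.2,0,0,0,0,0,1.2,0,0,0,0,0,1.1,0,0,0,0,0,0,0,0,0,0,0,0,0,0,0]
}}

```text
time_s: 5.35
ee_pos: [481.2, -107.0, 24.0]
ee_rot: [179.9, 0.0, 90.0]
force: [0.5, 1.0, 0.8]
gripper_width: 91.8
gripper_force: 0.0
```

Request:
{"method": "step_arm", "body": {
  "plan": [0,0,0,0,0,0,0,0,0,0,0,0]
}}

```text
time_s: 5.52
ee_pos: [481.4, -107.0, 24.1]
ee_rot: [179.9, 0.0, 90.0]
force: [0.8, 0.1, -0.8]
gripper_width: 91.3
gripper_force: 0.0
```

Request:
{"method": "step_arm", "body": {
  "plan": [0,0,0,0,0,0,0,0,0,0,0,0,0,0,0,0,0,0,0,0,0,0,0,0,0,0,0,0,0,0],
  "hand": 4.5,
  "newtons": 15
}}

```text
time_s: 5.93
ee_pos: [480.6, -106.8, 23.0]
ee_rot: [180.0, -0.0, 90.0]
force: [-0.3, -0.4, 0.3]
gripper_width: 60.7
gripper_force: 0.0
```

Request:
{"method": "step_arm", "body": {
  "plan": [0,0,0,0,0,0,0,0,0,0,0,0,0,0,0,0,0,0]
}}

```text
time_s: 6.18
ee_pos: [480.5, -106.8, 22.9]
ee_rot: [-180.0, -0.0, 90.0]
force: [-0.6, 0.0, 0.6]
gripper_width: 55.0
gripper_force: 15.0
```

Request:
{"method": "step_arm", "body": {
  "plan": [0,0,-1.5,0,0,0,0,0,-3,0,0,0,0,0,-4,0,0,0,0,0,-4,0,0,0,0,0,-4,0,0,0]
}}

```text
time_s: 6.6
ee_pos: [479.9, -106.7, 189.4]
ee_rot: [-179.9, -0.0, 90.0]
force: [0.7, -0.2, -1.2]
gripper_width: 55.1
gripper_force: 15.0
```

Request:
{"method": "step_arm", "body": {
  "plan": [-3.4,-0.3,0,0,0,0,-3.4,-0.3,0,0,0,0,-3.4,-0.3,0,0,0,0,-3.4,-0.3,0,0,0,0,-3.4,-0.3,0,0,0,0]
}}

```text
time_s: 7.02
ee_pos: [465.0, -278.2, 187.8]
ee_rot: [-180.0, -0.0, 90.0]
force: [0.1, 0.1, 0.4]
gripper_width: 54.7
gripper_force: 15.0
```

Request:
{"method": "step_arm", "body": {
  "plan": [-3.4,-0.3,0,0,0,0,-3.4,-0.3,0,0,0,0,-3.4,-0.3,0,0,0,0,-3.4,-0.3,0,0,0,0,-3.4,-0.3,0,0,0,0]
}}

```text
time_s: 7.43
ee_pos: [449.9, -448.3, 187.4]
ee_rot: [-180.0, -0.0, 90.0]
force: [0.5, -0.4, -1.4]
gripper_width: 55.0
gripper_force: 15.0
```

Request:
{"method": "step_arm", "body": {
  "plan": [0,0,0,0,0,0,0,0,0,0,0,0,0,0,0,0,0,0,0,0,0,0,0,0]
}}

```text
time_s: 7.77
ee_pos: [450.6, -445.6, 187.7]
ee_rot: [-180.0, -0.1, 90.1]
force: [-0.4, 0.5, -0.6]
gripper_width: 54.4
gripper_force: 15.0
```

```bash
python3 - <<'E'
from h import *
p=grab('wrist','w3'); s=sensors.state();print(s['ee_pos'],s['ee_rot'],s['force'],p['position'],p['attitude'])
for r in viewer.pinpoint('pan_rim',p)[:2]: print(r, toworld(p,r['location'],64))
print(proj(p,[s['ee_pos']]))
E
```

```text
[ 450.74799233 -445.50125926  187.90770471] [-1.79987055e+02 -4.22359563e-02  9.00717469e+01] [ 0.81792801  0.27039045 -1.70987957] [ 450.90873342 -367.33316144  345.10430992] [ 1.63784529e+02  1.42876453e-02 -1.65021044e-02]
{'location': [256.2, 113.6], 'score': 0.91} [ 449.98467443 -373.57025247   64.        ]
[[256.93301343 241.48506395]]
```

View pics/w3.png

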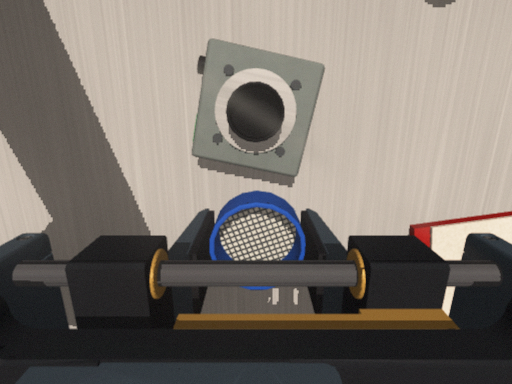

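The black cup sits at (255,112) inside a white collar, and blue is held at (257,240). I'll fit both.

```bash
cat >> h.py <<'E'
def fitpan(p):
    g=p['img'].max(2); c=viewer.pinpoint('pan_rim',p)[0]['location']
    _,l=cv2.connectedComponents((g<62).astype(np.uint8)); m=l==l[int(c[1]),int(c[0])]
    mm=moments(cv2.convexHull(np.argwhere(m)[:,::-1].astype(np.float32)))
    s=least_squares(lambda q:(moments(cyl(p,q,28,38,64))-mm)[:2],toworld(p,c,64)[:2])
    return s.x,mm[2]/moments(cyl(p,s.x,28,38,64))[2]
E
python3 - <<'E'
from h import *
p=grab('wrist'); s=sensors.state(); print(s['ee_pos'],fitpan(p))
zb=s['ee_pos'][2]-23
print(fit(p,'sieve_blue',zb,seed=(257,240)),fit(p,'sieve_blue',zb))
t=grab('top')
for r in viewer.pinpoint('pan_rim',t)[:1]: print(toworld(t,r['location'],64))
g=p['img'].max(2); print(g[112,205:310:3]); print(g[60:175:3,256])
E
```

```text
[ 450.89449687 -445.71005151  188.1231076 ] (array([ 441.96290149, -445.72182406]), np.float64(8.72531177783317))
(array([ 451.65720078, -445.26524188]), np.float64(0.9644819727747033)) (array([ 451.65720049, -445.26524252]), np.float64(0.9644819590707981))
[ 449.65220953 -368.25748192   64.        ]
[134 132 137 168 202 202 203  86  45  52  60  62  65  67  72  75  73  75
  72  71  70  62  59  56  50  43  69 212 211 209 195 133 140 138 136]
[140 137 142 221 220 206 217 159  42  39  45  42  46  51  64  67  71  75
  77  73  69  60  56  49  45  41  37  51 101 103 103  76 131 130 131 130
  82 102 105]
```

```bash
sed -i 's/g<62/g<88/' h.py
python3 - <<'E'
from h import *
p=grab('wrist'); s=sensors.state(); print(s['ee_pos'],fitpan(p), viewer.pinpoint('pan_rim',p)[0])
print(fit(p,'sieve_blue',s['ee_pos'][2]-23,seed=(257,240)))
E
```

```text
[ 450.71776841 -446.50076285  188.09498152] (array([ 448.69369804, -372.86270134]), np.float64(0.9747830040488963)) {'location': [257.4, 112.5], 'score': 0.95}
(array([ 451.59472523, -446.11641687]), np.float64(0.9649831539780318))
```

Request:
{"method": "step_arm", "body": {
  "plan": [2.5,-0.1,0,0,0,0,2.5,-0.1,0,0,0,0,2.3,-0.05,0,0,0,0,0,0,3,0,0,0,0,0,3,0,0,0]
}}

```text
time_s: 8.68
ee_pos: [449.4, -373.7, 129.6]
ee_rot: [179.7, 0.2, 90.1]
force: [1.5, -1.1, -1.5]
gripper_width: 55.0
gripper_force: 15.0
```

Request:
{"method": "step_arm", "body": {
  "plan": [0,0,2,0,0,0,0,0,1,0,0,0,0,0,0,0,0,0,0,0,0,0,0,0,0,0,0,0,0,0]
}}

```text
time_s: 9.1
ee_pos: [448.9, -374.7, 99.4]
ee_rot: [179.9, 0.1, 90.0]
force: [-0.8, -0.6, -0.9]
gripper_width: 54.9
gripper_force: 15.0
```

```bash
python3 - <<'E'
from h import *
p=grab('wrist','w4'); s=sensors.state();print(s['ee_pos'],s['force'])
zb=s['ee_pos'][2]-23
print('wrist',fit(p,'sieve_blue',zb,seed=(257,240)))
q=grab('scene','s2')
x=proj(q,[[*s['ee_pos'][:2],zb+20]])[0]; print(x)
try: print('scene',fit(q,'sieve_blue',zb,seed=proj(q,[[*s['ee_pos'][:2],zb]])[0]))
except Exception as e: print(e)
i=q['img'][int(x[1])-60:int(x[1])+60,int(x[0])-75:int(x[0])+75]
cv2.imwrite('pics/s2c.png',cv2.resize(i[:,:,::-1],(600,480),interpolation=2))
E
```

```text
[ 448.97630263 -374.73647711   99.52069553] [-0.20143088 -0.16400199 -0.6058533 ]
wrist (array([ 449.74018438, -374.08745893]), np.float64(0.9686067038260767))
[110.98072064 250.61095272]
scene (array([ 456.12320126, -393.06186267]), np.float64(0.44538845588087433))
```

View pics/s2c.png

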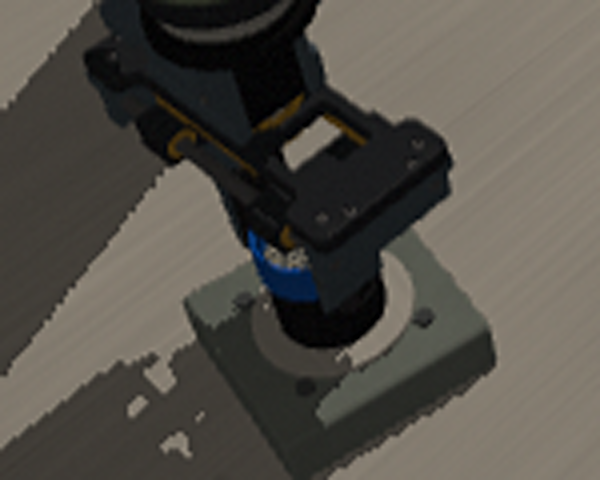

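The scene crop shows blue just over the black cup, roughly aligned. I'll nudge it and lower.

Request:
{"method": "step_arm", "body": {
  "plan": [0.1,0.0,0.5,0,0,0,0,0,0.5,0,0,0,0,0,0.3,0,0,0,0,0,0.3,0,0,0,0,0,0,0,0,0]
}}

```text
time_s: 9.62
ee_pos: [447.7, -372.5, 81.0]
ee_rot: [-179.9, -0.1, 90.0]
force: [-0.5, 0.5, -1.0]
gripper_width: 54.7
gripper_force: 15.0
```

Request:
{"method": "step_arm", "body": {
  "plan": [0,0,0.1,0,0,0,0,0,0.1,0,0,0,0,0,0,0,0,0,0,0,0,0,0,0]
}}

```text
time_s: 9.95
ee_pos: [448.1, -372.8, 79.9]
ee_rot: [180.0, -0.0, 90.0]
force: [-0.2, 0.7, -1.2]
gripper_width: 54.9
gripper_force: 15.0
```

Request:
{"method": "step_arm", "body": {
  "plan": [0,0,0.1,0,0,0,0,0,0.1,0,0,0,0,0,0,0,0,0,0,0,0,0,0,0]
}}

```text
time_s: 10.28
ee_pos: [448.3, -373.0, 78.9]
ee_rot: [180.0, 0.0, 90.0]
force: [-1.0, 0.4, 5.7]
gripper_width: 54.8
gripper_force: 15.0
```

Request:
{"method": "step_arm", "body": {
  "plan": [0,0,0,0,0,0,0,0,0,0,0,0,0,0,0,0,0,0,0,0,0,0,0,0,0,0,0,0,0,0],
  "hand": 9.12
}}

```text
time_s: 10.7
ee_pos: [448.0, -372.8, 77.7]
ee_rot: [-180.0, -0.0, 90.0]
force: [0.7, -0.7, -0.4]
gripper_width: 85.5
gripper_force: 0.0
```

Request:
{"method": "step_arm", "body": {
  "plan": [0,0,-1,0,0,0,0,0,-3,0,0,0,0,0,-4,0,0,0,0,0,-4,0,0,0,0,0,0,0,0,0]
}}

```text
time_s: 11.12
ee_pos: [451.5, -375.8, 207.2]
ee_rot: [179.3, 0.6, 90.0]
force: [0.7, -1.0, 1.3]
gripper_width: 91.2
gripper_force: 0.0
```

Request:
{"method": "step_arm", "body": {
  "plan": [-2,0,0,0,0,0,-2,0,0,0,0,0,-2,0,0,0,0,0,0,0,0,0,0,0,0,0,0,0,0,0]
}}

```text
time_s: 11.53
ee_pos: [447.9, -433.2, 198.0]
ee_rot: [180.0, -0.0, 89.9]
force: [-0.1, 0.1, 0.1]
gripper_width: 91.1
gripper_force: 0.0
```

```bash
python3 - <<'E'
from h import *
p=grab('wrist','w5'); s=sensors.state();print(s['ee_pos'],s['force'])
print('wrist',fit(p,'sieve_blue',56)); print(viewer.pinpoint('sieve_blue',p))
cv2.imwrite('pics/w5c.png',p['img'][40:300,130:390,::-1])
E
```

```text
[ 447.86582392 -432.45565782  197.92680725] [ 0.7286231   0.25860838 -0.08044727]
wrist (array([ 449.50231061, -373.55367754]), np.float64(0.9764174930073732))
[{'location': [256.4, 123.1], 'score': 0.64}]
```

View pics/w5c.png

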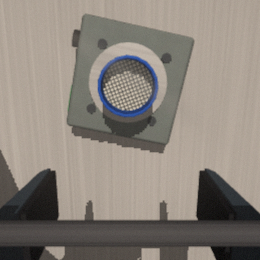

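Blue sits in the pan, level and ringed evenly, at crop (127,87). On to yellow.

Request:
{"method": "step_arm", "body": {
  "plan": [3.5,3.2,0,0,0,0,3.5,3.2,0,0,0,0,3.5,3.2,0,0,0,0,3.5,3.2,0,0,0,0,3.5,3.2,0,0,0,0]
}}

```text
time_s: 12.1
ee_pos: [589.5, -276.6, 198.4]
ee_rot: [180.0, -0.0, 90.0]
force: [-0.1, -1.3, 0.5]
gripper_width: 91.3
gripper_force: 0.0
```

Request:
{"method": "step_arm", "body": {
  "plan": [3.2,3.2,0,0,0,0,0,0,0,0,0,0,0,0,0,0,0,0,0,0,0,0,0,0,0,0,0,0,0,0]
}}

```text
time_s: 12.52
ee_pos: [617.2, -250.1, 198.1]
ee_rot: [-180.0, 0.0, 90.0]
force: [-0.0, 0.5, 0.3]
gripper_width: 90.9
gripper_force: 0.0
```

```bash
python3 - <<'E'
from h import *
p=grab('wrist','w6'); s=sensors.state();print(s['ee_pos'],s['force'])
print('wrist',fit(p,'sieve_yellow',0)); r=viewer.pinpoint('sieve_yellow',p)[0]; print(r,toworld(p,r['location'],0))
E
```

```text
[ 617.11103997 -250.43505115  198.1538262 ] [ 0.09411541 -0.13682255 -1.49447078]
wrist (array([ 643.69843312, -219.821492  ]), np.float64(0.9796090352364459))
{'location': [276.2, 149.5], 'score': 0.59} [ 641.19999319 -223.15837471    0.        ]
```

Request:
{"method": "step_arm", "body": {
  "plan": [1.5,1.3,0,0,0,0,1.5,1.2,2,0,0,0,0,0,3.5,0,0,0,0,0,3.5,0,0,0,0,0,3,0,0,0]
}}

```text
time_s: 13.08
ee_pos: [642.3, -220.0, 76.3]
ee_rot: [-180.0, -0.0, 89.9]
force: [0.3, -0.2, 0.1]
gripper_width: 91.0
gripper_force: 0.0
```

Request:
{"method": "step_arm", "body": {
  "plan": [0,0,0,0,0,0,0,0,0,0,0,0,0,0,0,0,0,0,0,0,0,0,0,0]
}}

```text
time_s: 13.42
ee_pos: [644.7, -220.6, 80.9]
ee_rot: [179.7, 0.1, 90.0]
force: [0.3, -0.7, 0.3]
gripper_width: 91.1
gripper_force: 0.0
```

```bash
python3 - <<'E'
from h import *
p=grab('wrist','w7'); s=sensors.state();print(s['ee_pos'],s['force'])
print('wrist',fit(p,'sieve_yellow',0))
E
```

```text
[ 644.53813062 -220.48552474   80.81302368] [ 0.21764157 -0.24642471 -0.76220907]
wrist (array([ 643.247906 , -219.4446511]), np.float64(0.983173735918176))
```

Request:
{"method": "step_arm", "body": {
  "plan": [0.1,-0.2,2,0,0,0,0,0,2,0,0,0,0,0,1.1,0,0,0,0,0,0.6,0,0,0,0,0,0,0,0,0]
}}

```text
time_s: 13.93
ee_pos: [640.7, -218.5, 20.2]
ee_rot: [-179.9, -0.0, 90.0]
force: [0.3, -0.6, -0.7]
gripper_width: 91.6
gripper_force: 0.0
```

Request:
{"method": "step_arm", "body": {
  "plan": [0,0,0,0,0,0,0,0,0,0,0,0,0,0,0,0,0,0,0,0,0,0,0,0]
}}

```text
time_s: 14.27
ee_pos: [641.7, -218.8, 21.9]
ee_rot: [179.9, 0.0, 90.0]
force: [-0.2, -0.6, 0.3]
gripper_width: 91.2
gripper_force: 0.0
```

Request:
{"method": "step_arm", "body": {
  "plan": [0,0,0,0,0,0,0,0,0,0,0,0,0,0,0,0,0,0,0,0,0,0,0,0,0,0,0,0,0,0],
  "hand": 4.5
}}

```text
time_s: 14.68
ee_pos: [641.1, -218.6, 20.9]
ee_rot: [-180.0, -0.0, 90.0]
force: [0.4, 0.2, 0.8]
gripper_width: 60.7
gripper_force: 0.0
```

Request:
{"method": "step_arm", "body": {
  "plan": [0,0,0,0,0,0,0,0,0,0,0,0,0,0,0,0,0,0]
}}

```text
time_s: 14.93
ee_pos: [641.2, -218.6, 20.9]
ee_rot: [180.0, -0.0, 90.0]
force: [0.3, 0.0, 0.3]
gripper_width: 56.2
gripper_force: 15.0
```

Request:
{"method": "step_arm", "body": {
  "plan": [0,0,-1.5,0,0,0,0,0,-3,0,0,0,0,0,-4,0,0,0,0,0,-4,0,0,0,0,0,-4,0,0,0]
}}

```text
time_s: 15.35
ee_pos: [640.5, -218.4, 187.2]
ee_rot: [-179.9, -0.0, 90.0]
force: [0.7, -0.0, -0.8]
gripper_width: 56.6
gripper_force: 15.0
```

Request:
{"method": "step_arm", "body": {
  "plan": [-1.93,-2.41,0,0,0,0,-1.93,-2.41,0,0,0,0,-1.93,-2.41,0,0,0,0,-1.93,-2.41,0,0,0,0,-1.93,-2.41,0,0,0,0]
}}

```text
time_s: 15.77
ee_pos: [519.2, -315.6, 185.8]
ee_rot: [-180.0, -0.0, 90.0]
force: [-0.2, -0.6, -0.5]
gripper_width: 56.2
gripper_force: 15.0
```

Request:
{"method": "step_arm", "body": {
  "plan": [-1.93,-2.41,0,0,0,0,-1.93,-2.41,0,0,0,0,-1.93,-2.41,0,0,0,0,0,0,0,0,0,0,0,0,0,0,0,0]
}}

```text
time_s: 16.18
ee_pos: [447.2, -373.7, 185.9]
ee_rot: [180.0, -0.0, 89.8]
force: [0.1, -0.0, -0.1]
gripper_width: 56.3
gripper_force: 15.0
```

Request:
{"method": "step_arm", "body": {
  "plan": [0,0,2,0,0,0,0,0,2,0,0,0,0,0,0,0,0,0,0,0,0,0,0,0]
}}

```text
time_s: 16.52
ee_pos: [448.6, -371.9, 145.1]
ee_rot: [-179.9, -0.1, 90.1]
force: [-0.0, -0.0, -0.4]
gripper_width: 56.4
gripper_force: 15.0
```

```bash
python3 - <<'E'
from h import *
p=grab('wrist','w8'); s=sensors.state();print(s['ee_pos'],s['force'])
print('wrist',fit(p,'sieve_yellow',s['ee_pos'][2]-21,seed=(257,240)))
E
```

```text
[ 449.23730655 -372.54298855  146.22283545] [0.36996676 0.28026357 0.09470509]
wrist (array([ 449.82336424, -375.69043675]), np.float64(1.0395005942963613))
```

```bash
python3 - <<'E'
from h import *
p=grab('wrist','w8'); s=sensors.state();print(s['ee_pos'],s['force'])
h=cv2.cvtColor(p['img'],cv2.COLOR_RGB2HSV); m=mask(p,'sieve_yellow')
print(np.percentile(h[...,0][200:260][m[200:260]>0],[2,10,50,90,98]),np.percentile(h[...,0][300:][m[300:]>0],[2,10,50,90,98]))
m[295:]=0; y,x=np.nonzero(m[150:295,180:340]); print(y.min()+150,y.max()+150,x.min()+180,x.max()+180)
q=cyl(p,s['ee_pos'][:2],28,s['ee_pos'][2]-13,s['ee_pos'][2]+11)[:,0]; print(q.min(0),q.max(0))
HUE['sieve_yellow']=(23,34,110); print(fit(p,'sieve_yellow',s['ee_pos'][2]-21,seed=(257,240)))
E
```

```text
[ 449.45482876 -372.95042858  146.85817218] [ 0.11980126 -0.16793455 -0.44055995]
[18. 20. 21. 22. 22.] [18. 18. 18. 19. 19.]
192 292 208 306
[207.60023 191.8456 ] [306.51755 293.7833 ]Traceback (most recent call last):
  File "<stdin>", line 7, in <module>
  File "h.py", line 39, in fit
    mm=moments(cv2.convexHull(d.astype(np.float32)))
  File "h.py", line 26, in moments
    m=cv2.moments(h); return np.array([m['m10']/m['m00'],m['m01']/m['m00'],np.sqrt(m['m00'])])
                                       ~~~~~~~~^~~~~~~~~
ZeroDivisionError: float division by zero
```

Request:
{"method": "step_arm", "body": {
  "plan": [0.05,-0.1,1.5,0,0,0,0,0,1.2,0,0,0,0,0,0.8,0,0,0,0,0,0,0,0,0,0,0,0,0,0,0]
}}

```text
time_s: 17.03
ee_pos: [447.7, -372.6, 111.4]
ee_rot: [180.0, 0.0, 90.0]
force: [-0.3, -0.1, -1.1]
gripper_width: 56.1
gripper_force: 15.0
```

Request:
{"method": "step_arm", "body": {
  "plan": [0,0,0,0,0,0,0,0,0,0,0,0,0,0,0,0,0,0]
}}

```text
time_s: 17.28
ee_pos: [447.7, -372.8, 111.7]
ee_rot: [179.9, 0.1, 90.0]
force: [-0.2, 1.1, -0.4]
gripper_width: 56.6
gripper_force: 15.0
```

Request:
{"method": "step_arm", "body": {
  "plan": [0.02,0.05,0.3,0,0,0,0,0,0.3,0,0,0,0,0,0.1,0,0,0,0,0,0.1,0,0,0,0,0,0,0,0,0]
}}

```text
time_s: 17.7
ee_pos: [447.7, -372.3, 102.6]
ee_rot: [-180.0, -0.0, 90.0]
force: [-0.2, 0.3, -1.3]
gripper_width: 56.5
gripper_force: 15.0
```

Request:
{"method": "step_arm", "body": {
  "plan": [0,0,0.1,0,0,0,0,0,0.1,0,0,0,0,0,0,0,0,0,0,0,0,0,0,0]
}}

```text
time_s: 18.03
ee_pos: [447.8, -372.4, 100.9]
ee_rot: [180.0, 0.0, 90.0]
force: [-0.0, -0.6, -0.4]
gripper_width: 56.4
gripper_force: 15.0
```

One more small press, then release.

Request:
{"method": "step_arm", "body": {
  "plan": [0,0,0.1,0,0,0,0,0,0.05,0,0,0,0,0,0,0,0,0,0,0,0,0,0,0]
}}

```text
time_s: 18.37
ee_pos: [447.9, -372.4, 100.8]
ee_rot: [180.0, 0.0, 90.0]
force: [-2.3, 0.6, 7.1]
gripper_width: 56.4
gripper_force: 15.0
```

Request:
{"method": "step_arm", "body": {
  "plan": [0,0,0,0,0,0,0,0,0,0,0,0,0,0,0,0,0,0,0,0,0,0,0,0,0,0,0,0,0,0],
  "hand": 9.12
}}

```text
time_s: 18.78
ee_pos: [447.7, -372.2, 99.2]
ee_rot: [-180.0, -0.0, 90.0]
force: [0.7, -0.6, -0.7]
gripper_width: 86.9
gripper_force: 0.0
```

Request:
{"method": "step_arm", "body": {
  "plan": [0,0,-1,0,0,0,0,0,-3,0,0,0,0,0,-4,0,0,0,0,0,-3,0,0,0,0,0,0,0,0,0]
}}

```text
time_s: 19.2
ee_pos: [450.7, -374.7, 217.2]
ee_rot: [179.4, 0.5, 90.0]
force: [1.0, -0.8, -0.1]
gripper_width: 91.3
gripper_force: 0.0
```

Request:
{"method": "step_arm", "body": {
  "plan": [-2,0,0,0,0,0,-2,0,0,0,0,0,-2,0,0,0,0,0,0,0,0,0,0,0,0,0,0,0,0,0]
}}

```text
time_s: 19.62
ee_pos: [447.5, -432.6, 209.1]
ee_rot: [-180.0, -0.1, 89.9]
force: [0.7, 0.7, -0.2]
gripper_width: 91.1
gripper_force: 0.0
```

```bash
python3 - <<'E'
from h import *
p=grab('wrist','w9'); s=sensors.state();print(s['ee_pos'],s['force'])
HUE['sieve_yellow']=(18,34,110)
print('wrist',fit(p,'sieve_yellow',80)); 
q=grab('scene'); x=proj(q,[[448,-373,90]])[0].astype(int)
i=q['img'][x[1]-45:x[1]+45,x[0]-45:x[0]+45]
cv2.imwrite('pics/c9.png',np.hstack([p['img'][20:280,130:390,::-1],cv2.resize(i[:,:,::-1],(260,260))]))
E
```

```text
[ 447.53691289 -431.87434753  209.17184295] [ 0.88341119 -0.06910582  0.45750764]
wrist (array([ 449.06585352, -372.97538148]), np.float64(0.9856298061180189))
```

View pics/c9.png

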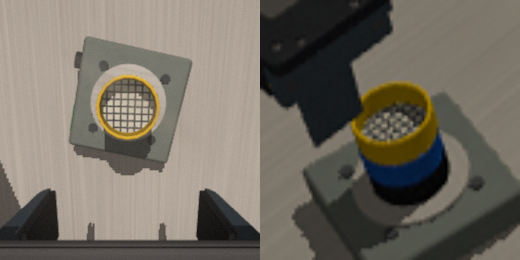

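Yellow is level and flush on blue: crop (127,106) in the wrist view, and stacked straight in the scene crop. On to red.

Request:
{"method": "step_arm", "body": {
  "plan": [3.5,0.08,0,0,0,0,3.5,0.08,0,0,0,0,3.5,0.08,0,0,0,0,3.5,0.08,0,0,0,0,3.5,0.08,0,0,0,0]
}}

```text
time_s: 20.18
ee_pos: [451.3, -254.8, 209.6]
ee_rot: [180.0, -0.0, 90.0]
force: [0.8, 0.1, 0.9]
gripper_width: 91.3
gripper_force: 0.0
```

Request:
{"method": "step_arm", "body": {
  "plan": [3.5,0.08,0,0,0,0,3.5,0.08,0,0,0,0,3.5,0.08,0,0,0,0,3.5,0.08,0,0,0,0,3.5,0.08,0,0,0,0]
}}

```text
time_s: 20.6
ee_pos: [454.9, -79.9, 209.8]
ee_rot: [180.0, -0.0, 90.0]
force: [0.1, 0.8, -0.1]
gripper_width: 91.0
gripper_force: 0.0
```

Request:
{"method": "step_arm", "body": {
  "plan": [3.5,0.08,1,0,0,0,3.5,0.08,1,0,0,0,3.5,0.08,1,0,0,0,3.5,0.08,1,0,0,0,0,0,0,0,0,0]
}}

```text
time_s: 21.02
ee_pos: [457.0, 63.0, 168.1]
ee_rot: [-179.8, -0.1, 90.3]
force: [0.8, 0.2, -0.3]
gripper_width: 91.2
gripper_force: 0.0
```

Request:
{"method": "step_arm", "body": {
  "plan": [0,0,0,0,0,0,0,0,0,0,0,0,0,0,0,0,0,0]
}}

```text
time_s: 21.27
ee_pos: [459.0, 57.0, 170.0]
ee_rot: [179.9, 0.0, 90.0]
force: [0.3, 0.3, -1.2]
gripper_width: 91.2
gripper_force: 0.0
```

```bash
python3 - <<'E'
from h import *
p=grab('wrist','w10'); s=sensors.state();print(s['ee_pos'],s['force'])
print('wrist',fit(p,'sieve_red',0)); print(viewer.pinpoint('sieve_red',p)[0])
E
```

```text
[459.12363716  56.72921228 169.95880292] [ 0.25957901 -1.37634694 -0.16103809]
wrist (array([461.27142035,  62.77976964]), np.float64(0.981957782318804))
{'location': [259.4, 167.4], 'score': 0.79}
```

Request:
{"method": "step_arm", "body": {
  "plan": [0.65,0.12,2,0,0,0,0,0,3.5,0,0,0,0,0,3.5,0,0,0,0,0,2,0,0,0,0,0,0,0,0,0]
}}

```text
time_s: 21.83
ee_pos: [457.1, 63.0, 56.0]
ee_rot: [-179.5, 0.1, 89.9]
force: [-1.1, -0.3, 0.2]
gripper_width: 91.1
gripper_force: 0.0
```

Request:
{"method": "step_arm", "body": {
  "plan": [0,0,1.5,0,0,0,0,0,1.5,0,0,0,0,0,0.5,0,0,0,0,0,0,0,0,0,0,0,0,0,0,0]
}}

```text
time_s: 22.25
ee_pos: [461.0, 64.0, 25.4]
ee_rot: [179.9, -0.0, 90.0]
force: [-0.3, 0.4, 0.3]
gripper_width: 91.1
gripper_force: 0.0
```

```bash
python3 - <<'E'
from h import *
p=grab('wrist','w11'); s=sensors.state();print(s['ee_pos'],s['force'])
print('wrist',fit(p,'sieve_red',0))
E
```

```text
[461.17467443  64.10429111  25.60638757] [ 0.41203628  0.90196757 -0.48155998]
wrist (array([460.83313455,  65.04733287]), np.float64(0.9531440489353914))
```

Request:
{"method": "step_arm", "body": {
  "plan": [0,0,0.2,0,0,0,0,0,0,0,0,0,0,0,0,0,0,0,0,0,0,0,0,0,0,0,0,0,0,0],
  "hand": 4.5
}}

```text
time_s: 22.77
ee_pos: [460.3, 64.2, 22.6]
ee_rot: [180.0, -0.0, 90.0]
force: [-0.4, 0.2, -0.7]
gripper_width: 60.4
gripper_force: 0.0
```

Request:
{"method": "step_arm", "body": {
  "plan": [0,0,0,0,0,0,0,0,0,0,0,0,0,0,0,0,0,0,0,0,0,0,0,0]
}}

```text
time_s: 23.1
ee_pos: [460.2, 64.2, 22.5]
ee_rot: [180.0, -0.0, 90.0]
force: [-0.7, -0.2, 0.7]
gripper_width: 56.5
gripper_force: 15.0
```

Request:
{"method": "step_arm", "body": {
  "plan": [0,0,-1.5,0,0,0,0,0,-3,0,0,0,0,0,-4,0,0,0,0,0,-4,0,0,0,0,0,-4,0,0,0]
}}

```text
time_s: 23.52
ee_pos: [459.5, 64.1, 188.9]
ee_rot: [-179.9, 0.0, 90.0]
force: [0.6, 0.9, -1.1]
gripper_width: 56.7
gripper_force: 15.0
```

Request:
{"method": "step_arm", "body": {
  "plan": [-3.5,-0.1,0,0,0,0,-3.5,-0.1,0,0,0,0,-3.5,-0.1,0,0,0,0,-3.5,-0.1,0,0,0,0,-3.5,-0.1,0,0,0,0]
}}

```text
time_s: 23.93
ee_pos: [454.6, -112.2, 187.4]
ee_rot: [-180.0, -0.0, 90.0]
force: [0.4, -0.2, -1.0]
gripper_width: 56.6
gripper_force: 15.0
```

Request:
{"method": "step_arm", "body": {
  "plan": [-3.5,-0.1,0,0,0,0,-3.5,-0.1,0,0,0,0,-3.5,-0.1,0,0,0,0,-3.5,-0.1,0,0,0,0,-3.5,-0.1,0,0,0,0]
}}

```text
time_s: 24.35
ee_pos: [449.6, -287.4, 187.1]
ee_rot: [-180.0, -0.0, 90.0]
force: [0.2, 0.0, -0.9]
gripper_width: 56.3
gripper_force: 15.0
```

Request:
{"method": "step_arm", "body": {
  "plan": [-3.5,-0.1,0,0,0,0,-3.1,-0.1,0,0,0,0,-2,0,0,0,0,0,0,0,0,0,0,0,0,0,0,0,0,0]
}}

```text
time_s: 24.77
ee_pos: [447.7, -372.3, 186.6]
ee_rot: [-179.9, -0.1, 89.9]
force: [0.7, -0.2, -0.4]
gripper_width: 56.3
gripper_force: 15.0
```

Request:
{"method": "step_arm", "body": {
  "plan": [0,0,0,0,0,0,0,0,0,0,0,0,0,0,0,0,0,0]
}}

```text
time_s: 25.02
ee_pos: [448.3, -370.6, 187.5]
ee_rot: [-180.0, -0.0, 90.1]
force: [-1.1, 0.3, -0.0]
gripper_width: 56.2
gripper_force: 15.0
```

```bash
python3 - <<'E'
from h import *
p=grab('wrist','w12'); s=sensors.state();print(s['ee_pos'],s['force'])
z=s['ee_pos'][2]-22.5
print('wrist',fit(p,'sieve_red',z,seed=proj(p,[[*s['ee_pos'][:2],z]])[0]))
E
```

```text
[ 448.35615575 -370.72704476  187.57349301] [-1.01614    -0.06101453 -0.42191491]
wrist (array([ 449.01129282, -370.49659795]), np.float64(0.9737153882262052))
```

Request:
{"method": "step_arm", "body": {
  "plan": [-0.19,-0.04,1.5,0,0,0,0,0,1.5,0,0,0,0,0,1.2,0,0,0,0,0,0.8,0,0,0,0,0,0,0,0,0]
}}

```text
time_s: 25.48
ee_pos: [447.1, -372.4, 135.8]
ee_rot: [-179.9, -0.1, 90.0]
force: [0.3, 0.8, -1.2]
gripper_width: 56.4
gripper_force: 15.0
```

Request:
{"method": "step_arm", "body": {
  "plan": [0,0,0,0,0,0,0,0,0,0,0,0,0,0,0,0,0,0,0,0,0,0,0,0]
}}

```text
time_s: 25.82
ee_pos: [448.2, -374.0, 138.2]
ee_rot: [179.9, 0.1, 90.0]
force: [0.3, 0.1, -1.8]
gripper_width: 56.6
gripper_force: 15.0
```

Request:
{"method": "step_arm", "body": {
  "plan": [0.08,0,0.3,0,0,0,0,0,0.3,0,0,0,0,0,0.2,0,0,0,0,0,0.1,0,0,0,0,0,0,0,0,0]
}}

```text
time_s: 26.23
ee_pos: [447.6, -372.8, 127.9]
ee_rot: [-180.0, -0.0, 90.0]
force: [0.5, -1.4, -0.4]
gripper_width: 56.6
gripper_force: 15.0
```

Request:
{"method": "step_arm", "body": {
  "plan": [0,0,0.1,0,0,0,0,0,0.1,0,0,0,0,0,0,0,0,0,0,0,0,0,0,0]
}}

```text
time_s: 26.57
ee_pos: [447.9, -373.0, 126.6]
ee_rot: [180.0, 0.0, 90.0]
force: [-0.0, 0.4, 0.1]
gripper_width: 56.5
gripper_force: 15.0
```

Request:
{"method": "step_arm", "body": {
  "plan": [0,0,0.1,0,0,0,0,0,0.05,0,0,0,0,0,0,0,0,0,0,0,0,0,0,0]
}}

```text
time_s: 26.9
ee_pos: [447.9, -373.1, 126.4]
ee_rot: [179.9, 0.0, 90.0]
force: [-2.4, 1.1, 8.1]
gripper_width: 56.5
gripper_force: 15.0
```

Request:
{"method": "step_arm", "body": {
  "plan": [0,0,0,0,0,0,0,0,0,0,0,0,0,0,0,0,0,0,0,0,0,0,0,0,0,0,0,0,0,0],
  "hand": 9.12
}}

```text
time_s: 27.32
ee_pos: [447.7, -372.8, 124.6]
ee_rot: [-180.0, -0.0, 90.0]
force: [-0.2, 0.7, -0.6]
gripper_width: 86.9
gripper_force: 0.0
```

Request:
{"method": "step_arm", "body": {
  "plan": [0,0,-1,0,0,0,0,0,-3,0,0,0,0,0,-4,0,0,0,0,0,-2,0,0,0,0,0,0,0,0,0]
}}

```text
time_s: 27.73
ee_pos: [450.1, -374.9, 231.3]
ee_rot: [179.5, 0.4, 90.0]
force: [-0.4, -0.5, 0.6]
gripper_width: 91.1
gripper_force: 0.0
```

Request:
{"method": "step_arm", "body": {
  "plan": [-2,0,0,0,0,0,-2,0,0,0,0,0,-2,0,0,0,0,0,0,0,0,0,0,0,0,0,0,0,0,0]
}}

```text
time_s: 28.15
ee_pos: [447.4, -433.1, 224.2]
ee_rot: [-180.0, -0.1, 89.9]
force: [0.2, 0.3, -0.4]
gripper_width: 91.5
gripper_force: 0.0
```

```bash
python3 - <<'E'
from h import *
p=grab('wrist','w13'); s=sensors.state();print(s['ee_pos'],s['force'])
print('wrist',fit(p,'sieve_red',104)); 
q=grab('scene'); x=proj(q,[[448,-373,100]])[0].astype(int)
i=q['img'][x[1]-45:x[1]+45,x[0]-45:x[0]+45]
cv2.imwrite('pics/c13.png',np.hstack([p['img'][20:280,130:390,::-1],cv2.resize(i[:,:,::-1],(260,260))]))
E
```

```text
[ 447.44749318 -432.36776992  224.30050761] [ 0.08024476 -0.4509805   0.34630933]
wrist (array([ 449.08908661, -373.78130679]), np.float64(0.9873323988680404))
```

View pics/c13.png

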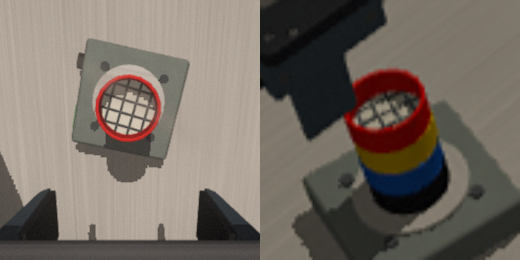

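Red is seated flush: wrist crop (127,107), straight stack in the scene crop. Now the lid.

Request:
{"method": "step_arm", "body": {
  "plan": [2.9,1.58,0,0,0,0,2.9,1.58,0,0,0,0,2.9,1.58,0,0,0,0,2.9,1.58,0,0,0,0,2.9,1.58,0,0,0,0]
}}

```text
time_s: 28.72
ee_pos: [527.1, -285.5, 225.2]
ee_rot: [180.0, -0.0, 90.0]
force: [0.8, 0.5, 0.4]
gripper_width: 91.0
gripper_force: 0.0
```

Request:
{"method": "step_arm", "body": {
  "plan": [2.9,1.58,0,0,0,0,2.9,1.58,0,0,0,0,2.9,1.58,1,0,0,0,2.9,1.58,1,0,0,0,2.9,1.58,1,0,0,0]
}}

```text
time_s: 29.13
ee_pos: [606.0, -140.4, 195.1]
ee_rot: [180.0, -0.0, 90.1]
force: [-0.7, -0.8, -0.3]
gripper_width: 91.2
gripper_force: 0.0
```

Request:
{"method": "step_arm", "body": {
  "plan": [2.9,1.58,1,0,0,0,2.9,1.58,1,0,0,0,0,0,0,0,0,0,0,0,0,0,0,0,0,0,0,0,0,0]
}}

```text
time_s: 29.55
ee_pos: [636.9, -84.6, 175.2]
ee_rot: [-180.0, 0.0, 90.1]
force: [-0.0, 0.6, 0.2]
gripper_width: 91.4
gripper_force: 0.0
```

Request:
{"method": "step_arm", "body": {
  "plan": [0,0,0,0,0,0,0,0,0,0,0,0]
}}

```text
time_s: 29.72
ee_pos: [637.0, -86.0, 175.7]
ee_rot: [179.9, 0.0, 89.9]
force: [-0.2, 0.3, 0.6]
gripper_width: 90.9
gripper_force: 0.0
```

```bash
cat >> h.py <<'E'
def fitlid(p,zbase=0,loc=None):
    """lid xy by its white disc (8..14 mm, r 28), hull around the seed"""
    if loc is None: loc=viewer.pinpoint('lid',p)[0]['location']
    w=toworld(p,loc,zbase)[:2]; c=proj(p,[[*w,zbase+11]])[0]; R0=np.hypot(*(proj(p,[[w[0]+28,w[1],zbase+11]])[0]-c))
    h=p['img'].astype(int); m=((h.min(2)>185)).astype(np.uint8); m=cv2.morphologyEx(m,cv2.MORPH_OPEN,np.ones((3,3)))
    d=np.argwhere(m)[:,::-1]; d=d[np.hypot(*(d-c).T)<R0*1.3]
    mm=moments(cv2.convexHull(d.astype(np.float32)))
    s=least_squares(lambda q:(moments(cyl(p,q,28,zbase+8,zbase+14))-mm)[:2],w)
    return s.x,mm[2]/moments(cyl(p,s.x,28,zbase+8,zbase+14))[2],loc
E
python3 - <<'E'
from h import *
p=grab('wrist','w14'); s=sensors.state();print(s['ee_pos'],s['force'])
print(fitlid(p)); c=viewer.pinpoint('lid',p)[0]['location'];print(toworld(p,c,0))
c=np.array(c,int);print(p['img'].min(2)[c[1]-60:c[1]+60:5,c[0]]);print(p['img'].min(2)[c[1],c[0]-60:c[0]+60:5])
E
```

```text
[637.07466878 -86.02865773 175.65630616] [0.09455246 0.48528258 0.44862501]Traceback (most recent call last):
  File "<stdin>", line 3, in <module>
  File "h.py", line 54, in fitlid
    mm=moments(cv2.convexHull(d.astype(np.float32)))
  File "h.py", line 26, in moments
    m=cv2.moments(h); return np.array([m['m10']/m['m00'],m['m01']/m['m00'],np.sqrt(m['m00'])])
                                       ~~~~~~~~^~~~~~~~~
ZeroDivisionError: float division by zero
```

View pics/w14.png

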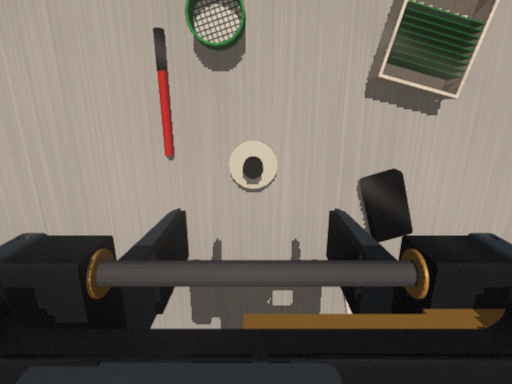

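The lid shows at (253,164), with its knob at (252,167).

```bash
python3 - <<'E'
from h import *
p=grab('wrist'); c=(253,180)
print(p['img'].max(2)[130:200:3,253],p['img'].max(2)[180,215:290:4])
print(toworld(p,(253,164),11))
r=viewer.pinpoint('lid',p)[0];print(r,toworld(p,r['location'],0))
E
sed -i 's/h.min(2)>185/h.max(2)>175/' h.py
python3 -c "
from h import *
p=grab('wrist');print(fitlid(p,0,(253,167)),sensors.state()['ee_pos'])"
```

```text
[173 172 169 170 208 213 211 211 209  50  57  52  49  49  49  48  60 109
 176 206  94 168 173 174] [172 172 176 176 174 183 206 206 108 112 109 143 205 207 156 178 173 180
 181]
[632.93477461 -70.73451944  11.        ]
{'location': [257.1, 167.8], 'score': 0.87} [637.61344616 -77.48292535   0.        ]
(array([637.53034648, -73.8806358 ]), np.float64(1.1283220291485987), (253, 167)) [637.25763948 -85.5419757  175.22390167]
```

```bash
sed -i 's/h.max(2)>175/h.max(2)>192/' h.py
python3 -c "
from h import *
p=grab('wrist');print(fitlid(p,0,(253,167)),sensors.state()['ee_pos'],p['position'])"
```

```text
(array([632.66086592, -70.9968338 ]), np.float64(0.9541691594699371), (253, 167)) [637.29075172 -85.38640701 175.15108344] [637.57890895  -7.13717996 332.55726793]
```

Request:
{"method": "step_arm", "body": {
  "plan": [0.75,-0.25,0,0,0,0,0.7,-0.2,3,0,0,0,0,0,3,0,0,0,0,0,3,0,0,0,0,0,1,0,0,0]
}}

```text
time_s: 30.43
ee_pos: [629.9, -69.4, 70.7]
ee_rot: [-179.6, -0.1, 90.0]
force: [-1.1, 0.1, -0.4]
gripper_width: 91.1
gripper_force: 0.0
```

Request:
{"method": "step_arm", "body": {
  "plan": [0,0,0,0,0,0,0,0,0,0,0,0,0,0,0,0,0,0,0,0,0,0,0,0]
}}

```text
time_s: 30.77
ee_pos: [634.3, -70.6, 77.1]
ee_rot: [179.8, 0.0, 90.0]
force: [0.2, 0.6, 0.4]
gripper_width: 91.2
gripper_force: 0.0
```

```bash
python3 -c "
from h import *
p=grab('wrist','w15');s=sensors.state();q=proj(p,[[632.9,-71,0]])[0];print(fitlid(p,0,q),s['ee_pos'])"
```

```text
(array([632.63413095, -71.69250379]), np.float64(0.9502570860549758), array([254.74550546, 201.40848882])) [634.09802273 -70.55924906  76.90445417]
```

Request:
{"method": "step_arm", "body": {
  "plan": [-0.05,-0.15,1.5,0,0,0,0,0,1.5,0,0,0,0,0,1,0,0,0,0,0,0.5,0,0,0,0,0,0,0,0,0],
  "hand": 5
}}

```text
time_s: 31.23
ee_pos: [631.0, -70.9, 29.3]
ee_rot: [-179.9, -0.0, 90.0]
force: [-0.1, -0.3, -0.9]
gripper_width: 61.2
gripper_force: 0.0
```

Request:
{"method": "step_arm", "body": {
  "plan": [0,0,0,0,0,0,0,0,0,0,0,0,0,0,0,0,0,0,0,0,0,0,0,0]
}}

```text
time_s: 31.57
ee_pos: [631.9, -70.9, 30.7]
ee_rot: [179.9, 0.0, 90.0]
force: [-0.5, -0.0, 0.2]
gripper_width: 49.9
gripper_force: 0.0
```

Request:
{"method": "step_arm", "body": {
  "plan": [0,0,0,0,0,0,0,0,0,0,0,0,0,0,0,0,0,0,0,0,0,0,0,0,0,0,0,0,0,0],
  "hand": 1.2
}}

```text
time_s: 31.98
ee_pos: [631.5, -70.9, 30.0]
ee_rot: [180.0, -0.0, 90.0]
force: [0.4, 1.0, 0.5]
gripper_width: 21.4
gripper_force: 15.0
```

Request:
{"method": "step_arm", "body": {
  "plan": [0,0,0,0,0,0,0,0,0,0,0,0,0,0,0,0,0,0,0,0,0,0,0,0]
}}

```text
time_s: 32.32
ee_pos: [631.5, -70.9, 30.0]
ee_rot: [180.0, -0.0, 90.0]
force: [0.1, 0.2, 0.2]
gripper_width: 21.5
gripper_force: 15.0
```

```bash
python3 -c "
from h import *
p=grab('wrist','w16');s=sensors.state();print(s['ee_pos'],s['gripper_width'],s['gripper_force'])"
```

```text
[631.4703579  -70.91322094  29.98578658] 21.522233810228393 15.000034868717194
```

View pics/w16.png

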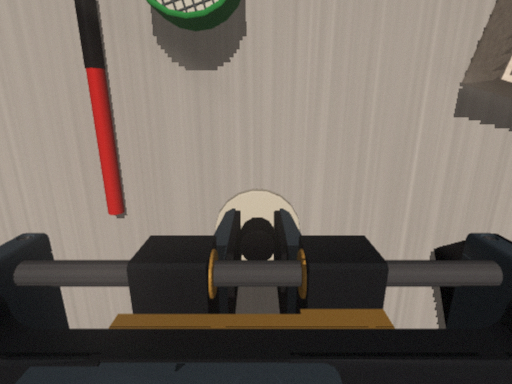

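The lid is held by its knob, centred at (257,240). Carry it to the tower.

Request:
{"method": "step_arm", "body": {
  "plan": [0,0,-1.5,0,0,0,0,0,-3.5,0,0,0,0,0,-4,0,0,0,0,0,-4,0,0,0,0,0,-4,0,0,0]
}}

```text
time_s: 32.78
ee_pos: [630.8, -70.8, 201.4]
ee_rot: [-179.9, -0.0, 90.0]
force: [1.4, -1.2, 0.1]
gripper_width: 21.6
gripper_force: 15.0
```

Request:
{"method": "step_arm", "body": {
  "plan": [0,0,-2,0,0,0,-3.02,-1.84,0,0,0,0,-3.02,-1.84,0,0,0,0,-3.02,-1.84,0,0,0,0,-3.02,-1.84,0,0,0,0]
}}

```text
time_s: 33.2
ee_pos: [556.7, -192.5, 219.8]
ee_rot: [-180.0, -0.0, 90.1]
force: [0.3, -0.7, -0.2]
gripper_width: 21.8
gripper_force: 15.0
```

Request:
{"method": "step_arm", "body": {
  "plan": [-3.02,-1.84,0,0,0,0,-3.02,-1.84,0,0,0,0,-3.02,-1.84,0,0,0,0,-3.02,-1.84,0,0,0,0,-3.02,-1.84,0,0,0,0]
}}

```text
time_s: 33.62
ee_pos: [464.4, -343.8, 219.8]
ee_rot: [-180.0, -0.0, 90.0]
force: [-0.8, -1.1, -0.5]
gripper_width: 21.4
gripper_force: 15.0
```

Request:
{"method": "step_arm", "body": {
  "plan": [-2,-1.4,0,0,0,0,-1.02,-0.44,0,0,0,0,0,0,0,0,0,0,0,0,0,0,0,0,0,0,0,0,0,0]
}}

```text
time_s: 34.03
ee_pos: [448.1, -371.8, 219.8]
ee_rot: [180.0, -0.1, 90.1]
force: [-0.8, -0.4, 0.1]
gripper_width: 21.4
gripper_force: 15.0
```

Request:
{"method": "step_arm", "body": {
  "plan": [0,0,0,0,0,0,0,0,0,0,0,0,0,0,0,0,0,0,0,0,0,0,0,0,0,0,0,0,0,0]
}}

```text
time_s: 34.45
ee_pos: [447.7, -372.5, 219.9]
ee_rot: [180.0, -0.0, 90.0]
force: [-0.3, 0.8, 0.2]
gripper_width: 21.2
gripper_force: 15.0
```

Request:
{"method": "step_arm", "body": {
  "plan": [0,0,1.5,0,0,0,0,0,1.5,0,0,0,0,0,1.2,0,0,0,0,0,0.9,0,0,0,0,0,0,0,0,0]
}}

```text
time_s: 34.87
ee_pos: [446.5, -372.1, 166.9]
ee_rot: [-179.8, -0.2, 90.0]
force: [-0.9, 0.2, -0.2]
gripper_width: 21.7
gripper_force: 15.0
```

Request:
{"method": "step_arm", "body": {
  "plan": [0,0,0,0,0,0,0,0,0,0,0,0,0,0,0,0,0,0,0,0,0,0,0,0,0,0,0,0,0,0]
}}

```text
time_s: 35.28
ee_pos: [447.6, -373.1, 169.5]
ee_rot: [179.9, 0.0, 90.0]
force: [-0.1, 0.8, 0.1]
gripper_width: 21.2
gripper_force: 15.0
```

```bash
python3 -c "
from h import *
p=grab('wrist');s=sensors.state();z=s['ee_pos'][2]-30;print(s['ee_pos'])
q=grab('scene'); x=proj(q,[[448,-373,110]])[0].astype(int)
i=q['img'][x[1]-45:x[1]+45,x[0]-45:x[0]+45]
cv2.imwrite('pics/c17.png',np.hstack([p['img'][60:320,130:390,::-1],cv2.resize(i[:,:,::-1],(260,260))]))"
```

```text
[ 447.55706134 -373.05542902  169.3853462 ]
```

View pics/c17.png

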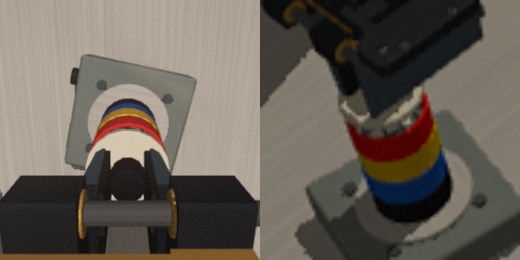

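The lid hovers just over red, in line with it in both crops. Lowering.

Request:
{"method": "step_arm", "body": {
  "plan": [0.03,0.02,0.3,0,0,0,0,0,0.3,0,0,0,0,0,0.2,0,0,0,0,0,0.1,0,0,0,0,0,0,0,0,0]
}}

```text
time_s: 35.8
ee_pos: [447.4, -372.4, 159.4]
ee_rot: [-180.0, -0.0, 90.0]
force: [0.3, 0.1, -0.5]
gripper_width: 21.7
gripper_force: 15.0
```

Request:
{"method": "step_arm", "body": {
  "plan": [0,0,0.1,0,0,0,0,0,0.1,0,0,0,0,0,0,0,0,0,0,0,0,0,0,0]
}}

```text
time_s: 36.13
ee_pos: [447.6, -372.6, 158.0]
ee_rot: [180.0, 0.0, 90.0]
force: [-0.5, -0.4, -0.9]
gripper_width: 21.4
gripper_force: 15.0
```

Request:
{"method": "step_arm", "body": {
  "plan": [0,0,0.1,0,0,0,0,0,0,0,0,0,0,0,0,0,0,0,0,0,0,0,0,0]
}}

```text
time_s: 36.47
ee_pos: [447.7, -372.7, 157.9]
ee_rot: [180.0, 0.0, 90.0]
force: [-0.6, 0.1, 5.7]
gripper_width: 21.1
gripper_force: 15.0
```

Request:
{"method": "step_arm", "body": {
  "plan": [0,0,0,0,0,0,0,0,0,0,0,0,0,0,0,0,0,0,0,0,0,0,0,0,0,0,0,0,0,0],
  "hand": 7
}}

```text
time_s: 36.88
ee_pos: [447.6, -372.6, 156.6]
ee_rot: [-180.0, -0.0, 90.0]
force: [-0.3, -0.2, 0.3]
gripper_width: 51.9
gripper_force: 0.0
```

Request:
{"method": "step_arm", "body": {
  "plan": [0,0,0,0,0,0,0,0,0,0,0,0,0,0,-2,0,0,0,0,0,-4,0,0,0,0,0,-4,0,0,0]
}}

```text
time_s: 37.3
ee_pos: [446.8, -371.9, 256.6]
ee_rot: [-179.8, -0.2, 90.0]
force: [0.1, -1.3, 0.3]
gripper_width: 69.8
gripper_force: 0.0
```

Request:
{"method": "step_arm", "body": {
  "plan": [-2,0,0,0,0,0,-2,0,0,0,0,0,-2,0,0,0,0,0,0,0,0,0,0,0,0,0,0,0,0,0]
}}

```text
time_s: 37.72
ee_pos: [447.4, -432.9, 256.4]
ee_rot: [-180.0, -0.1, 89.9]
force: [0.7, 0.4, 0.9]
gripper_width: 70.3
gripper_force: 0.0
```

Request:
{"method": "step_arm", "body": {
  "plan": [-2,0,0,0,0,0,-2,0,0,0,0,0,0,0,0,0,0,0,0,0,0,0,0,0,0,0,0,0,0,0]
}}

```text
time_s: 38.13
ee_pos: [447.6, -471.3, 256.7]
ee_rot: [-180.0, -0.1, 90.0]
force: [-0.2, -0.2, 0.5]
gripper_width: 69.8
gripper_force: 0.0
```

```bash
python3 -c "
from h import *
p=grab('wrist');s=sensors.state();print(s['ee_pos'],s['force'],s['gripper_width'])
try: print(fitlid(p,128))
except Exception as e: print(e)
q=grab('scene'); x=proj(q,[[448,-373,110]])[0].astype(int)
i=q['img'][x[1]-45:x[1]+45,x[0]-45:x[0]+45]
cv2.imwrite('pics/c18.png',np.hstack([p['img'][20:280,130:390,::-1],cv2.resize(i[:,:,::-1],(260,260))]))"
```

```text
[ 447.64898915 -471.24385819  256.90097223] [-0.0027899  -0.68575282  0.56989819] 70.2651794474639
(array([ 449.40725043, -373.54733464]), np.float64(1.005780996801085), [256.6, 85.1])
```

View pics/c18.png

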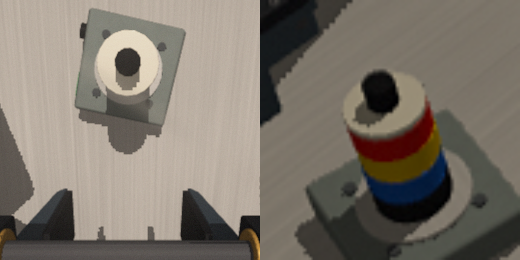

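The lid sits level on red, concentric at crop (128,63), and the arm is clear. Handing in.

```bash
python3 -c "
from h import *
print(env.job_done())"
```

```text
the job is handed in; nothing more can be done
None
```

The tower is built and handed in at about 38 s: blue in the pan, then yellow, red and the lid, each looking seated and level in the pictures. Everything is released, and I never moved the green sieve or the oil bottle; the hand-in call gave no verdict.

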